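# Sort painted castings onto their own drying stands

## Robot

A 6-joint arm with a two-finger parallel gripper is mounted at the origin on the work surface. World frame = base frame: x ahead of the robot, y to its left, z up, the work surface at z = 0. Lengths are in m, angles in rad, forces in N, time in s.
With the tool pointing down it reaches from about 0.3 to 0.875 m from the base axis. Payload 6.4 kg.
Tool frame: the origin (TCP) lies midway between the tips of the shut fingers; the grasp point (between the pads) lies 19 mm behind it; z points along the fingers, y is the line along which they close (so a half turn about z gives the same grasp; the last joint's range is limited). The gripper opens to 88 mm and grips with 3 to 60 N. Pads are 18 mm wide; open, the fingers measure 123 mm over their backs; the gripper's body (75 mm by 187 mm) begins 45 mm behind the grasp point.
Start: joints at [0.97, 0.181, 1.607, -0, 1.354, -0.206], TCP at [0.221, 0.531, 0.217] pointing down, gripper open.
Joint ranges: [-2.99, 2.99], [-0.89, 2.07], [0.3, 2.58], [-1.14, 4.28], [0, 2.63], [-3.12, 3.12]. Speed limits (rad/s): [2.57, 2.57, 3.01, 3.14, 3.14, 3.14].

## Interface

Orientations are given as a rotation vector (axis times angle).
In Python, from rig import arm gives the robot as it stands. The module is installed in compiled form; this text tells all that it offers. Calls block until the motion is done:
- arm.move_to(position, orientation): joint-space move of the TCP to a pose.
- arm.move_straight(position, attitude=None, v=0.15, guard=None): straight line of the TCP; attitude=None keeps the orientation; v is the mean speed in m/s. With guard (N) it stops when the force on the tool has changed by that much, and returns True; else False.
- arm.move_joints(angles): joint-space move.
- arm.set_gripper(opening, grasp_force=None): finger opening in m; grasp_force is the grip in N (None keeps the last); returns when the fingers have stopped.
- arm.sleep(seconds).
- arm.ik(position, orientation): joint angles nearest the present ones, or None.
- arm.capture(name): name is "scene" or "side" or "wrist"; returns a dict with "frame" (420x560x3 uint8, blue, green, red), "vfov" (degrees; the focal length in pixels is half the picture's height over the tangent of half this angle, whatever the lens; pixels are square), "cx", "cy" (the principal point, pixels), "k1" (the pictures are not rectified: a ray, as slopes to the right and down, at radius r is drawn at 1 + k1 r^2 times it, then the intrinsics apply), "xyz" and "rotation" of the camera in the world. Camera axes: x right, y down, z forward; pixel columns grow to the right and rows downward; lengths in m; the calibration is good to about 2 mm. A picture is of the moment at which its call begins. There is no depth.
A pose or a line that the arm cannot do raises arm.PlanningError and nothing moves.
- arm.hand_in(): hands the job in; it is judged then, once.
Readings, each from a call of its own:
- arm.get_time(): time.
- arm.get_joint_positions(): joint angles.
- arm.get_dq(): joint speeds.
- arm.get_effort(): joint torques, N m.
- arm.get_ee_pos(): TCP position.
- arm.get_eef_rot(): TCP orientation.
- arm.get_wrist_force(): force on the tool from outside, world axes, zero at the start.
- arm.get_wrist_torque(): the same for the moment, N m.
- arm.get_opening(): finger opening in m.
- arm.get_finger_force(): force on a finger pad.
Only numpy, scipy, OpenCV 4.12 (cv2) and the standard library are available. Lean on these libraries where they do the work, as an engineer would, in place of code of your own. Each camera call takes 0.05 s, during which the arm holds its last target. There are 200 camera calls.

## Task

The three green painted castings are on each other's drying stands: move each to the middle of the stand cut to its own outline (round on round, square on square, oblong on oblong and lying along it), upright on its flange. The wooden spare rack is the free spot for parking; their clean undersides must never be put on the paper-covered bench, and they are to be set down gently, not dropped. Leave the paint tin, the tape roll and the mixing cup where they are.

Things in the scene. Friction and masses are not known exactly. Their poses are not given: they have to be found in the camera images.
- round_cap: Dark green iron casting, 48 mm tall, 0.28 to 0.48 kg: round flange 90 mm across, 8 mm thick, with a round boss 40 mm across (the grip) in its middle from 8 to 48 mm above the underside. Starts near the middle of the square stand, any yaw. Origin: centre of the underside, z up. Belongs on the round stand.
- square_cap: Dark green iron casting, 48 mm tall, 0.28 to 0.48 kg: square flange 84 x 84 mm, 8 mm thick, with a square boss 40 x 40 mm, parallel to the flange (the grip) in its middle from 8 to 48 mm above the underside. Starts near the middle of the oblong stand, any yaw. Origin: centre of the underside, z up. x and y along the flange's sides. Belongs on the square stand.
- oblong_cap: Dark green iron casting, 48 mm tall, 0.28 to 0.48 kg: round-ended oblong flange 116 x 60 mm, 8 mm thick, with a rectangular boss 48 mm long (along x) and 36 mm wide (along y; the grip) in its middle from 8 to 48 mm above the underside. Starts near the middle of the round stand, any yaw. Origin: centre of the underside, z up. x along the flange's length. Belongs along the oblong stand.
- round_stand: Fixed drying stand: flat grey metal top, round, 124 mm across. Top surface 25 mm above the bench. Origin: centre of its foot, on the bench (z = 0), z up.
- square_stand: Fixed drying stand: flat grey metal top, square, 120 x 120 mm, x and y along its sides. Top surface 25 mm above the bench. Origin: centre of its foot, on the bench (z = 0), z up.
- oblong_stand: Fixed drying stand: flat grey metal top, oblong with round ends, 160 mm long (along x) and 100 mm wide (along y). Top surface 25 mm above the bench. Origin: centre of its foot, on the bench (z = 0), z up.
- spare_rack: Fixed spare rack, empty at the start: three flat brown wooden slats side by side, 130 mm long (along x), 30 mm wide, 20 mm apart, together 130 x 130 mm. Their tops are 25 mm above the bench. Origin: centre of its foot, on the bench (z = 0), z up.
- paint_tin: Bystander, loose: closed paint tin, 100 mm across, 120 mm tall, beyond the stands on the robot's left. Origin: centre of the underside. Leave it alone.
- tape_roll: Bystander, loose: roll of masking tape lying flat, 104 mm across, 25 mm tall, between the robot and the stands. Origin: centre of the underside. Leave it alone.
- mixing_cup: Bystander, loose: white paint mixing cup, open, 72 mm across, 80 mm tall, beyond the stands on the robot's right. Origin: centre of the underside. Leave it alone.
Mind the look-alikes: they are no part of the job. What is shaped like the round_cap but yellow is not meant.

How it is judged:
At the end, for the whole second after the job is handed in: Each casting rests released and upright (0.08 rad) on top of the stand of its own outline, centres within 12 mm; the oblong one lies within 0.3 rad of its stand's length, either way round (other yaws free). Tin, tape roll and cup are within 20 mm of where they began (horizontal distance between round_cap and round_stand below 0.012 m and z of round_cap in the frame of round_stand between 0.021 and 0.03 m and angle between each of round_cap, square_cap, oblong_cap's own z axis and vertical below 0.08 rad and linear speed of each of round_cap, square_cap, oblong_cap below 0.02 m/s and angular speed of each of round_cap, square_cap, oblong_cap below 0.1 rad/s and horizontal distance between square_cap and square_stand below 0.012 m and z of square_cap in the frame of square_stand between 0.021 and 0.03 m and horizontal distance between oblong_cap and oblong_stand below 0.012 m and z of oblong_cap in the frame of oblong_stand between 0.021 and 0.03 m and angle between the x axis of oblong_cap and the x axis of oblong_stand, either way round below 0.3 rad and distance of each of paint_tin, tape_roll, mixing_cup from where it was at the start of the episode below 0.02 m); the robot touches nothing.
It fails at once if a casting is put or falls onto the bench (its underside lower than 12 mm above the bench) (height (world z) of any of round_cap, square_cap, oblong_cap below 0.012 m).
It fails at once if a casting is dropped or slammed onto a stand or the rack (over 60 N) (contact force between any of round_cap, square_cap, oblong_cap and round_stand above 60 N or contact force between any of round_cap, square_cap, oblong_cap and square_stand above 60 N or contact force between any of round_cap, square_cap, oblong_cap and oblong_stand above 60 N or contact force between any of round_cap, square_cap, oblong_cap and spare_rack above 60 N).
It fails at once if the paint tin, the tape roll or the mixing cup is moved more than 20 mm (distance of any of paint_tin, tape_roll, mixing_cup from where it was at the start of the episode above 0.02 m).
It also fails if it takes over 115 s, if anything falls off the work surface, if the arm or the gripper's body presses on something with over 40 N, if the wrist force passes 120 N, or if a joint passes its speed limit or range.

## Working session

There is one attempt and no reset: what is moved stays moved. The work goes in short steps, each a Python script; the robot and the scene stay as the last script left them, time stands still between calls to the robot, and variables do not carry over. Pictures are saved under pics/ and viewed, at most 14 in all, crops included, and the job is handed in when it is done.

```bash
mkdir -p pics; python3 - <<'E'
from rig import arm
import cv2,pickle,numpy as np
d={}
for n in("scene","side","wrist"):
    c=arm.capture(n);d[n]=c;cv2.imwrite(f"pics/{n}0.png",c["frame"])
    print(n,c["vfov"],c["cx"],c["cy"],c["k1"],np.round(c["xyz"],3),np.round(c["rotation"],3).tolist())
pickle.dump(d,open("d0.pkl","wb"))
print(arm.get_eef_rot(),arm.get_time())
E
```

```text
scene 49.90831227450726 278.12904404414235 217.55165811307754 -0.08948891019863091 [ 0.929 -0.452  0.978] [-2.463, -0.88, 0.247]
side 57.32871986030043 276.3309761320459 205.09520313515839 -0.1024649821926304 [0.55  0.565 0.651] [-0.064, 2.913, -1.163]
wrist 58.86211227304644 278.8464009314109 210.39354996716887 -0.0606315850608573 [0.152 0.558 0.384] [2.4, 1.601, 0.237]
[-6.16048223e-01 -3.08009125e+00  1.85389575e-03] 0.15
```

View pics/scene0.png

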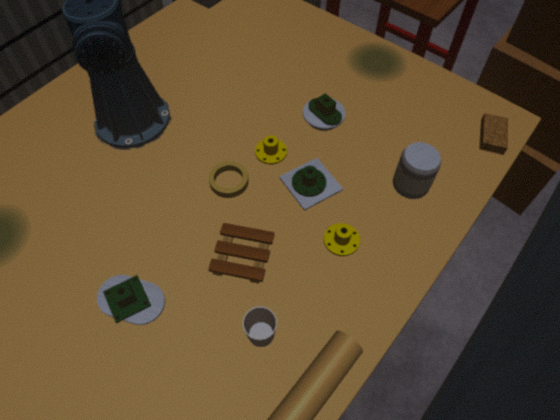

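View pics/side0.png

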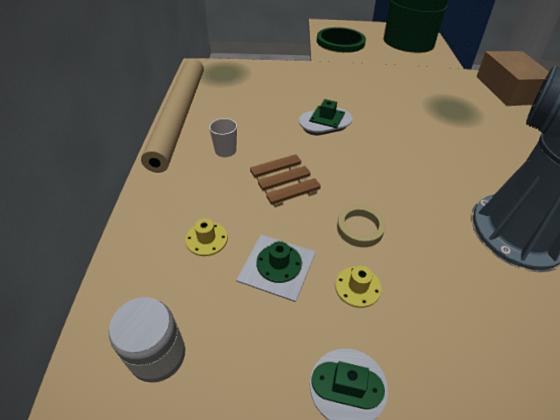

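The scene view shows the oblong cap on the round stand (324,112), the round cap on the square stand (310,182) and the square cap on the oblong stand (130,300). The rack is at (242,252), and there are two yellow decoys. The side view agrees.

```bash
cat > h.py <<'E'
import cv2,numpy as np
from scipy.spatial.transform import Rotation as R
def K(c):
    f=210/np.tan(np.radians(c["vfov"])/2); return np.array([[f,0,c["cx"]],[0,f,c["cy"]],[0,0,1]])
def rm(c):
    r=np.array(c["rotation"],float); return r if r.shape==(3,3) else R.from_rotvec(r).as_matrix()
def plane(c,px,z):
    px=np.asarray(px,float).reshape(-1,1,2)
    s=cv2.undistortPointsIter(px,K(c),np.array([c["k1"],0,0,0,0.]),None,None,(3,50,1e-9)).reshape(-1,2)
    d=np.c_[s,np.ones(len(s))]@rm(c).T; o=np.array(c["xyz"])
    return (o+d*((z-o[2])/d[:,2])[:,None])
def proj(c,P):
    Rm=rm(c); r=cv2.Rodrigues(Rm.T)[0]
    return cv2.projectPoints(np.asarray(P,float).reshape(-1,1,3),r,-Rm.T@np.array(c["xyz"]),K(c),np.array([c["k1"],0,0,0,0.]))[0].reshape(-1,2)
def masks(c):
    h=cv2.cvtColor(c["frame"],cv2.COLOR_BGR2HSV)
    return {"green":cv2.inRange(h,(45,90,15),(80,255,255)),"grey":cv2.inRange(h,(0,0,90),(179,70,255)),
            "brown":cv2.inRange(h,(3,140,40),(13,255,160))}
def blobs(m,amin=150):
    cs=cv2.findContours(m,cv2.RETR_EXTERNAL,cv2.CHAIN_APPROX_NONE)[0]
    return [q.reshape(-1,2) for q in cs if cv2.contourArea(q)>amin]
E
python3 - <<'E'
from h import *
import pickle
d=pickle.load(open("d0.pkl","rb"))
for n in("scene","side","wrist"):
    c=d[n]; print(n,"tcp px",proj(c,[[.221,.531,.217]]).round(0))
    for k,m in masks(c).items():
        for b in blobs(m):
            p=plane(c,b,.033 if k=="green" else .025)[:,:2].astype(np.float32)
            h=cv2.convexHull(p); r=cv2.minAreaRect(h)
            if np.linalg.norm(r[0])<1.1: print(k,b.mean(0).round(0),"ctr",np.round(r[0],3),"size",np.round(r[1],3),"ang",round(r[2],1))
E
```

```text
scene tcp px [[304.  -2.]]
green [125. 298.] ctr [ 0.435 -0.385] size [0.08  0.081] ang 69.1
green [309. 181.] ctr [0.555 0.128] size [0.084 0.083] ang 86.4
grey [260. 323.] ctr [ 0.698 -0.235] size [0.074 0.074] ang 39.4
grey [147. 304.] ctr [ 0.476 -0.361] size [0.076 0.104] ang 28.6
grey [109. 292.] ctr [ 0.39 -0.4 ] size [0.057 0.101] ang 23.0
grey [310. 184.] ctr [0.559 0.133] size [0.123 0.123] ang 71.2
grey [423. 156.] ctr [0.74 0.4 ] size [0.099 0.098] ang 56.9
grey [314. 118.] ctr [0.422 0.322] size [0.046 0.117] ang 71.1
brown [237. 270.] ctr [ 0.576 -0.174] size [0.128 0.033] ang 27.0
brown [252. 253.] ctr [ 0.573 -0.118] size [0.081 0.032] ang 27.8
brown [249. 234.] ctr [ 0.529 -0.085] size [0.126 0.031] ang 27.3
side tcp px [[587. 478.]]
green [348. 384.] ctr [0.439 0.359] size [0.064 0.113] ang 78.1
green [279. 262.] ctr [0.555 0.132] size [0.088 0.086] ang 52.1
green [328. 114.] ctr [ 0.427 -0.402] size [0.13  0.081] ang 68.9
green [341.  39.] ctr [ 0.346 -0.936] size [0.229 0.191] ang 87.8
grey [348. 386.] ctr [0.437 0.354] size [0.125 0.114] ang 1.0
grey [140. 327.] ctr [0.794 0.275] size [0.113 0.114] ang 4.5
grey [277. 266.] ctr [0.559 0.134] size [0.125 0.123] ang 70.9
grey [509. 239.] ctr [0.051 0.03 ] size [0.12  0.215] ang 26.5
grey [223. 126.] ctr [ 0.728 -0.328] size [0.08  0.078] ang 2.6
grey [314. 123.] ctr [ 0.477 -0.361] size [0.078 0.11 ] ang 28.1
grey [344. 117.] ctr [ 0.382 -0.392] size [0.105 0.044] ang 89.3
grey [452. 110.] ctr [ 0.039 -0.462] size [0.09  0.091] ang 33.1
grey [223.  73.] ctr [ 0.772 -0.638] size [0.092 0.086] ang 2.3
grey [260.  57.] ctr [ 0.656 -0.769] size [0.051 0.366] ang 89.9
wrist tcp px [[282. 256.]]
green [216. 395.] ctr [0.434 0.361] size [0.066 0.074] ang 68.4
grey [255. 388.] ctr [0.452 0.404] size [0.033 0.068] ang 77.7
grey [181. 392.] ctr [0.423 0.314] size [0.032 0.078] ang 71.0
```

View pics/wrist0.png

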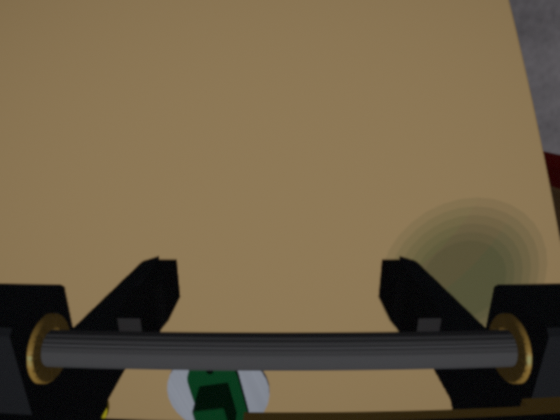

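The wrist picture shows that the camera sees past the fingers, which appear at columns 180 and 380, row 260 and below. The upper half of the image is clear, so I'll move the wrist camera over each site and measure there.

```bash
cat >> h.py <<'E'
C0=np.array([.221,.531,.217]); R0=R.from_rotvec([-6.16048223e-01,-3.08009125,1.85389575e-03])
def look(arm,p,c0,px=(280,150),z=.217):
    o=plane(c0,[px],.033)[0]-C0; best=None; q0=np.array(arm.get_joint_positions())
    for t in np.radians(np.arange(-180,180,10)):
        rz=R.from_rotvec([0,0,t]); pos=np.array([p[0],p[1],0])-rz.apply([o[0],o[1],0]); pos[2]=z
        if np.hypot(pos[0],pos[1])<.32: continue
        q=arm.ik(pos,(rz*R0).as_rotvec())
        if q is None: continue
        s=np.abs(np.array(q)-q0).max()+ .3*abs(q[5])
        if best is None or s<best[0]: best=(s,pos,(rz*R0).as_rotvec())
    arm.move_to(best[1],best[2]); arm.sleep(.2); return arm.capture("wrist")
def measure(c,p,rad=.12):
    out={}
    for k,m in masks(c).items():
        z=.033 if k=="green" else .025
        m=m.copy(); m[300:]=0
        pts=[]
        for b in blobs(m,60):
            w=plane(c,b,z)[:,:2]
            if np.hypot(*(w.mean(0)-p[:2]))<rad: pts.append(w)
        if pts:
            h=cv2.convexHull(np.vstack(pts).astype(np.float32)); r=cv2.minAreaRect(h); M=cv2.moments(h)
            out[k]=dict(ctr=np.round(r[0],4),cen=np.round([M["m10"]/M["m00"],M["m01"]/M["m00"]],4),size=np.round(r[1],4),ang=round(r[2],1))
    return out
E
python3 - <<'E'
from h import *
import pickle
from rig import arm
c0=pickle.load(open("d0.pkl","rb"))["wrist"]
print("below cam px",proj(c0,[[c0["xyz"][0],c0["xyz"][1],.033]]))
D={};tiles=[]
for n,p in dict(round=(.437,.356),square=(.559,.134),rack=(.553,-.13),oblong=(.432,-.382)).items():
    c=look(arm,p,c0); D[n]=c
    print(n,proj(c,[[*p,.025]]).round(),np.round(arm.get_ee_pos(),3),np.round(arm.get_joint_positions(),2))
    for k,v in measure(c,p).items(): print("  ",k,v)
    f=c["frame"].copy(); cv2.putText(f,n,(5,410),0,1,(0,0,255),2); tiles.append(cv2.resize(f,(400,300)))
pickle.dump(D,open("d1.pkl","wb")); print(arm.get_time())
cv2.imwrite("pics/w1.png",np.vstack([np.hstack(tiles[:2]),np.hstack(tiles[2:])]))
E
```

```text
below cam px [[279.41488915  97.38130046]]
round [[279. 150.]] [0.449 0.334 0.217] [ 0.43  0.15  1.64  0.    1.35 -0.05]
   green {'ctr': array([0.4391, 0.3594]), 'cen': array([0.4392, 0.3594]), 'size': array([0.0578, 0.1131]), 'ang': 77.9}
   grey {'ctr': array([0.4372, 0.3588]), 'cen': array([0.4369, 0.3589]), 'size': array([0.1249, 0.1241]), 'ang': 27.5}
square [[278. 150.]] [0.558 0.109 0.217] [-0.02  0.17  1.62  0.    1.35  0.03]
   green {'ctr': array([0.5561, 0.1292]), 'cen': array([0.556 , 0.1293]), 'size': array([0.0858, 0.0866]), 'ang': 87.5}
   grey {'ctr': array([0.5597, 0.1329]), 'cen': array([0.5597, 0.1329]), 'size': array([0.1219, 0.1221]), 'ang': 70.9}
rack [[278. 151.]] [ 0.54  -0.152  0.217] [-0.49  0.15  1.64  0.    1.35  0.08]
   brown {'ctr': array([ 0.5519, -0.1275]), 'cen': array([ 0.5516, -0.1273]), 'size': array([0.1262, 0.1261]), 'ang': 27.3}
oblong [[277. 151.]] [ 0.412 -0.398  0.217] [-0.98  0.18  1.61  0.    1.36 -0.06]
   green {'ctr': array([ 0.435 , -0.3856]), 'cen': array([ 0.4349, -0.3856]), 'size': array([0.0815, 0.0818]), 'ang': 69.5}
   grey {'ctr': array([ 0.4389, -0.3805]), 'cen': array([ 0.4389, -0.3805]), 'size': array([0.1615, 0.1019]), 'ang': 22.6}
5.3833
```

View pics/w1.png

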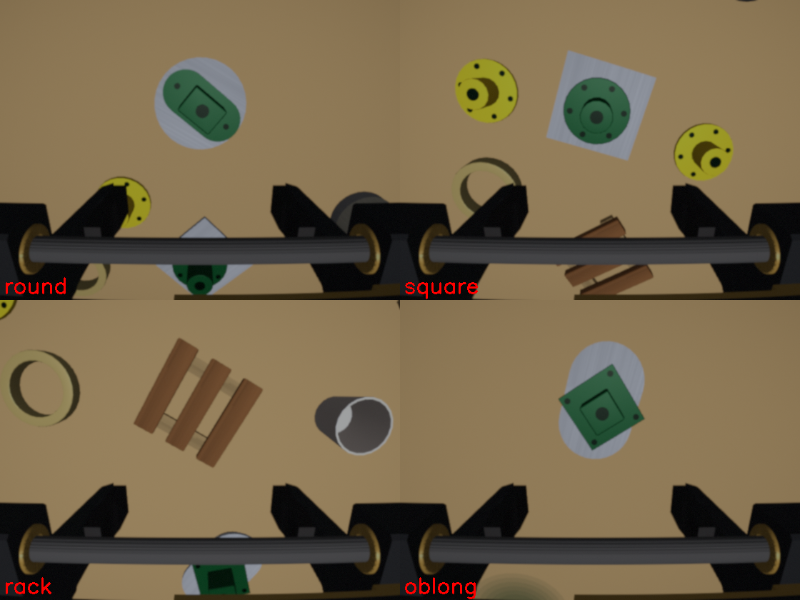

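All four sites are measured in the wrist views, in 400x300 tiles: oblong cap at (202,105), round cap at (597,110), rack at (198,400) and square cap at (601,414). Sizes match the given ones within 4 mm and heights are consistent, so I'll start by moving the round cap to the rack.

```bash
cat >> h.py <<'E'
def ori(a):
    y=np.array([np.cos(a),np.sin(a),0]); z=np.array([0,0,-1.]); return R.from_matrix(np.c_[np.cross(y,z),y,z])
def best(arm,p,degs,z=.2):
    o=[]
    for a in degs:
        for k in(0,180):
            r=ori(np.radians(a+k)).as_rotvec(); q=arm.ik([*p,z],r)
            if q is not None: o.append((abs(q[5]),a+k,r))
    return min(o,key=lambda t:t[0])[1:]
ZP=.040
def pick(arm,p,degs,w):
    a,r=best(arm,p,degs); arm.set_gripper(.078); arm.move_to([*p,.2],r)
    arm.move_straight([*p,.075],v=.15); hit=arm.move_straight([*p,ZP],v=.05,guard=8)
    if hit: raise SystemExit("touched on descent")
    arm.set_gripper(.0,40); arm.sleep(.2); o=arm.get_opening()
    print("grip deg",a,"opening",round(o,4),"pad",np.round(arm.get_finger_force(),1))
    if abs(o-w)>.004: raise SystemExit("bad grip")
    arm.move_straight([*p,.06],v=.04); arm.move_straight([*p,.2],v=.15)
    return a
def place(arm,p,degs):
    a,r=best(arm,p,degs); arm.move_to([*p,.2],r); print("place deg",a,"opening",round(arm.get_opening(),4))
    arm.move_straight([*p,.055],v=.12); arm.sleep(.2)
    hit=arm.move_straight([*p,ZP-.004],v=.012,guard=4)
    print("touch",hit,np.round(arm.get_ee_pos(),4),np.round(arm.get_wrist_force(),1))
    arm.set_gripper(.078); arm.sleep(.2); e=arm.get_ee_pos()
    arm.move_straight([e[0],e[1],.1],v=.08); arm.move_straight([e[0],e[1],.217],v=.2)
E
python3 - <<'E'
from h import *
import pickle
from rig import arm
c0=pickle.load(open("d0.pkl","rb"))["wrist"]
pick(arm,(.556,.1292),range(0,180,15),.040)
place(arm,(.552,-.1275),range(0,180,15))
c=look(arm,(.552,-.1275),c0); print(measure(c,(.552,-.1275)))
cv2.imwrite("pics/p1.png",c["frame"]);print(arm.get_time())
E
```

```text
grip deg 0 opening 0.0384 pad 40.0
place deg 330 opening 0.0386
touch True [ 0.552  -0.1275  0.04  ] [-0.2  0.3  4.4]
{'green': {'ctr': array([ 0.5531, -0.1276]), 'cen': array([ 0.5531, -0.1278]), 'size': array([0.0872, 0.0867]), 'ang': 84.9}, 'brown': {'ctr': array([ 0.5518, -0.1276]), 'cen': array([ 0.5513, -0.1273]), 'size': array([0.1261, 0.1262]), 'ang': 27.3}}
18.95
```

View pics/p1.png

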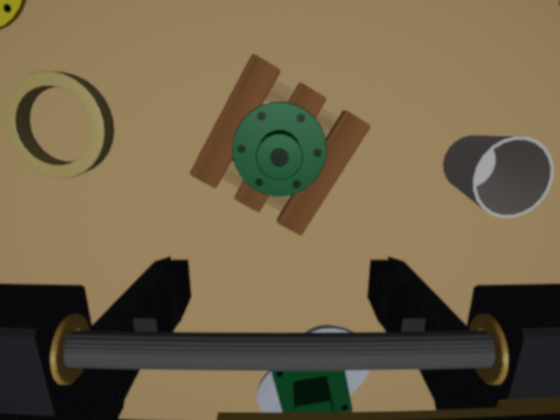

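The round cap sits flat in the middle of the rack at pixel (280,150), within 1 mm of the target. Now the remaining three, each measured after placing.

```bash
python3 - <<'E'
from h import *
import pickle
from rig import arm
c0=pickle.load(open("d0.pkl","rb"))["wrist"]
T=[]
def chk(n,p):
    c=look(arm,p,c0); m=measure(c,p); print(n,m,"t",arm.get_time()); T.append(cv2.resize(c["frame"],(400,300))); return m
SQ=(.5597,.1329);OB=(.4389,-.3805);RO=(.4371,.3588)
pick(arm,(.435,-.3856),(69.5,159.5),.040); place(arm,SQ,(70.9,160.9)); chk("sq",SQ)
pick(arm,(.4391,.3594),(77.9,),.036); place(arm,OB,(112.6,)); chk("ob",OB)
pick(arm,(.5531,-.1276),range(0,180,15),.040); place(arm,RO,range(0,180,15)); chk("ro",RO)
s=arm.capture("scene"); T.append(cv2.resize(s["frame"],(400,300)))
cv2.imwrite("pics/end.png",np.vstack([np.hstack(T[:2]),np.hstack(T[2:])]))
E
```

```text
grip deg 339.5 opening 0.0396 pad 40.0
place deg 340.9 opening 0.0393
touch True [0.5597 0.1329 0.04  ] [-0.3 -0.9  5.3]
sq {'green': {'ctr': array([0.5605, 0.1325]), 'cen': array([0.5605, 0.1325]), 'size': array([0.0817, 0.0817]), 'ang': 70.9}, 'grey': {'ctr': array([0.5596, 0.1329]), 'cen': array([0.5595, 0.133 ]), 'size': array([0.122 , 0.1221]), 'ang': 71.0}} t 32.3
grip deg 77.9 opening 0.0357 pad 40.0
place deg 292.6 opening 0.0356
touch True [ 0.4389 -0.3804  0.0401] [-1.   1.   7.1]
ob {'green': {'ctr': array([ 0.4399, -0.3814]), 'cen': array([ 0.4398, -0.3815]), 'size': array([0.1131, 0.0578]), 'ang': 22.4}, 'grey': {'ctr': array([ 0.4389, -0.3804]), 'cen': array([ 0.4388, -0.3805]), 'size': array([0.1616, 0.1019]), 'ang': 22.3}} t 46.5833
grip deg 330 opening 0.0384 pad 40.0
place deg 30 opening 0.0382
touch True [0.4371 0.3588 0.04  ] [0.2 0.3 5.4]
ro {'green': {'ctr': array([0.4372, 0.3582]), 'cen': array([0.4373, 0.3584]), 'size': array([0.087 , 0.0858]), 'ang': 27.4}, 'grey': {'ctr': array([0.4373, 0.359 ]), 'cen': array([0.437 , 0.3589]), 'size': array([0.1244, 0.1253]), 'ang': 24.8}} t 59.9833
```

View pics/end.png

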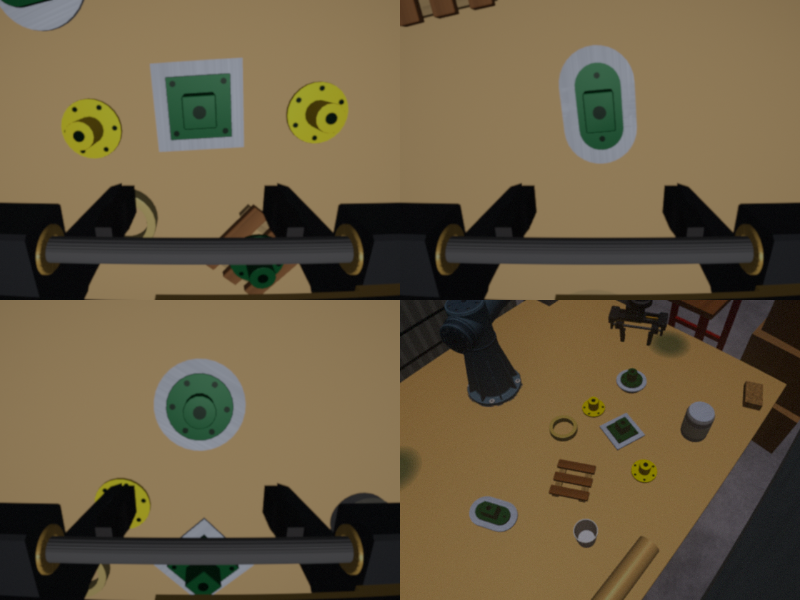

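All three caps are centred on their own stands, in the tiles at (200,105), (600,105) and (200,405), with offsets under 2 mm. The scene tile shows the bystanders where they were and the gripper clear.

```bash
python3 -c "
from rig import arm
print(arm.hand_in())"
```

```text
the job is handed in; nothing more can be done
None
```

The job is handed in: by the last wrist views, each green casting stands upright within 2 mm of the middle of its own stand, with the oblong one along its stand; the arm finished in about 60 s of the 115 s, and the tin, tape roll and cup look unmoved in the final scene picture.

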